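# Close the jewellery display and flip its marker to red

## Task

Close up the jewellery display for the night: push the wooden chest's open door fully shut, and flip the little marker's paddle right over its pivot, away from the robot, until it lies level on the far side with its red face up. Only push and press with the fingers: pick nothing up, leave the marker's stand where it is, and leave the other things undisturbed.

Things in the scene. Friction and masses are not known exactly. Their poses are not given: they have to be found in the camera images.
- crate: Green plastic crate, bottom up, 460 (its x) x 740 (its y) mm and 100 mm high, with a 6 mm glass sheet on top: the display surface is 106 mm above the table. Fixed. Origin at the centre of its underside, z up; its -x side faces roughly towards the robot.
- chest: Dark wooden jewellery chest, fixed, 120 (x) x 178 (y) x 166 mm high. Origin at the centre of its underside, on the glass, z up; its front looks along its own -x, roughly to the robot. In its frame the door's vertical hinge line is at x = -60, y = +82 mm, in the plane of the door's outer face; door 164 mm wide, 15 mm thick, z = 6 to 154 mm.
- chest_door (a joint): Swing angle of the chest's door, rad: 0 is fully shut, it grows as the door swings out towards the chest's -x; at 1.57 the door stands straight out from the front and its outer face looks along the chest's +y. No latch; light friction (0.03 N m), it stays where it is left.
- chest_door_handle (a point): Front of the brass knob on the door's outer face, about 35 mm out from the face, 134 mm from the hinge line and 124 mm above the glass. It moves with the door.
- marker: The marker's stand: a loose dark steel disc, diameter 110, 12 mm thick, about 0.8 kg, with two posts to 92 mm height (at its y = +-33 to +-41 mm) that carry the hinge. Origin at the centre of its underside, on the glass, z up. The hinge axis lies along the stand's y, 80 mm above the origin. The paddle starts along the stand's -x (roughly towards the robot), must end along +x.
- paddle (a joint): Angle of the paddle about the hinge, rad: 0 lies level along the stand's -x, green face (white dot) up; 1.57 upright; 3.14 level along +x, red face (white bar) up. Hard stops at 0 and 3.14 hold it level, with only air below. The hinge has friction (0.035 N m; 1 to 2 N at the plate or tail): the paddle stays at whatever angle it is left. Paddle mass 60 g.
- paddle_end (a point): Middle of the paddle's free edge, 75 mm from the hinge axis, in the middle of its thickness. The paddle is a plate 60 mm wide and 6 mm thick that runs from 12 to 75 mm from the hinge axis.
- tail_end (a point): End of the black thumb tail opposite to the paddle and rigid with it, in the middle of its thickness: 24 mm wide, 6 mm thick, from the hinge out to 42 mm. Pressing it down raises the paddle.
- mug: Blue enamel mug, 76 mm across without its handle, 75 mm high, loose on the glass. Origin under its centre. Leave alone.
- bell: Chrome counter bell, 76 mm across, 58 mm high, loose on the glass. Origin under its centre. Leave alone.
- mirror: Small standing mirror in an orange plastic frame, 50 x 80 mm foot, 98 mm high, loose on the glass. Origin under its centre. Leave alone.
- comb: Tortoiseshell plastic comb lying flat, 150 mm along its y, 38 mm wide, 5 mm thick, loose on the glass. Origin under its middle. Leave alone.
- jar: Hair-cream jar with yellow cap, 56 mm across, 55 mm high, loose on the glass. Origin under its centre. Leave alone.
Things that resemble listed ones, but are neither listed nor needed, are in the scene too. What is shaped like the marker but purple or turquoise is not meant.

How it is judged:
By the outcome, as a careful person would: the job done as asked, in the order asked, and still so for the second after the job is handed in, with the robot touching nothing.
It also fails if it takes over 53 s, if anything falls off the work surface, if the arm or the gripper's body presses on something with over 40 N, if the wrist force passes 120 N, or if a joint passes its speed limit or range.

## Robot

A 6-joint arm with a two-finger parallel gripper is mounted at the origin on the work surface. World frame = base frame: x ahead of the robot, y to its left, z up, the work surface at z = 0. Lengths are in m, angles in rad, forces in N, time in s.
With the tool pointing down it reaches from about 0.35 to 0.975 m from the base axis. Payload 4.9 kg.
Tool frame: the origin (TCP) lies midway between the tips of the shut fingers; the grasp point (between the pads) lies 19 mm behind it; z points along the fingers, y is the line along which they close (so a half turn about z gives the same grasp; the last joint's range is limited). The gripper opens to 85 mm and grips with 20 to 120 N. Pads are 22 mm wide; open, the fingers measure 114 mm over their backs; the gripper's body (76 mm by 85 mm) begins 54 mm behind the grasp point. The pads swing forward as they close: fully open they stand 13 mm farther back than shut.
Start: joints at [1.189, 0.053, 1.613, -0, 1.476, -0.119], TCP at [0.162, 0.604, 0.231] pointing down, gripper open.
Joint ranges: [-3.01, 3.01], [-1.01, 2.22], [0.06, 2.58], [-1.02, 4.17], [0.09, 2.62], [-3.14, 3.14]. Speed limits (rad/s): [2.57, 2.57, 3.14, 3.14, 3.14, 3.14].

## Interface

Orientations are given as a unit quaternion [w, x, y, z].
In Python, from plant import manip gives the robot as it stands.
- The arm moves only by the tool carry_out, never from a script. Its argument "moves" is a list of rows, each a list of 7 numbers: the opening, from 0 (shut) to 1 (fully open), then the shift along the tool's x, y, z normalised to -1 to 1, where 1 is 0.4 m, then the turn, a rotation vector about the tool's x, y, z normalised to -1 to 1, where 1 is 0.5 rad. In form: [[grip, dx, dy, dz, rx, ry, rz], ...]. A call has 1 to 8 rows; each row is the pose to reach, as a shift and turn from the pose commanded when the call began, along the tool's axes at that moment; what a row does not reach only later rows make up. A row lasts 1/12 s, in which the tool goes at most 41.7 mm and 7.16 degrees, less where a joint would pass 70% of its speed; a pose out of reach is approached as far as the arm can. A call with a number of a shift or a turn outside -1 to 1 is refused whole. A call with a gripper value outside its range is refused whole. The fingers move at their own pace and stop on an object; the grip force is fixed at half the most. Time passes only in rows, so rows that repeat a pose let the fingers close. It gives the time, the measured TCP pose, the force and the opening at its end, in the units of the state.
- manip.state(): the state, without advancing time (a new reading comes with each control period).
- manip.grab_frame(name): name is "scene" or "top"; returns the picture (400x640x3 uint8, red, green, blue); there is no depth.
- manip.camera_info(name): a dict with "intrinsics" (3x3 intrinsics, pixels), "distortion" ([k1, k2, p1, p2, k3] as OpenCV has them; the pictures are not rectified), "extrinsics" (4x4, takes a point from world to camera coordinates). Camera axes: x right, y down, z forward; pixel columns grow to the right and rows downward; lengths in m; the calibration is good to about 2 mm. A picture is of the moment at which its call begins. camera_info takes no time and is no camera call.
- manip.job_done(): hands the job in, once; it reports no verdict.
The state is a dict: "time": time; "joint_pos": joint angles; "joint_vel": joint speeds; "joint_efforts": joint torques, N m; "tool_pos": TCP position; "tool_rot": TCP orientation; "contact_force": force on the tool from outside, world axes, zero at the start; "ft_torque": the same for the moment, N m; "gripper_width": opening from 0.0 (shut) to 1.0 (fully open).
Only numpy, scipy, OpenCV 4.12 (cv2) and the standard library are available. Lean on these libraries where they do the work, as an engineer would, in place of code of your own. Each camera call takes 0.05 s, during which the arm holds its last target. There are 200 camera calls.

## Working session

There is one attempt and no reset: what is moved stays moved. The work goes in short steps, Python scripts to look and compute and a tool call to move; the robot and the scene stay as the last step left them, time stands still between calls to the robot, and variables do not carry over. Pictures are saved under pics/ and viewed, on a budget of 10 in all, crops included, one or two more only if the job needs it, and the job is handed in when it is done.

Besides the shell and the picture viewer there is one more tool, called after ">>>" as name(argument=value, ...), one argument or row to a line, values as JSON. carry_out: Moves the arm, as the interface text tells. Scaled input: -1 to 1 covers 0.4 m each way for a shift and 0.5 rad each way for a turn. Its arguments: {"type":"object","properties":{"moves":{"type":"array"}},"required":["moves"]}

```bash
mkdir -p pics
python3 - <<'E'
from plant import manip
import cv2,numpy as np
for n in("scene","top"):
    cv2.imwrite(f"pics/{n}0.png",manip.grab_frame(n)[:,:,::-1])
    c=manip.camera_info(n);print(n,np.round(c["intrinsics"],1).tolist(),c["distortion"],np.round(c["extrinsics"],3).tolist())
print(manip.state())
E
```

```text
scene [[412.4, 0.0, 317.6], [0.0, 412.4, 199.0], [0.0, 0.0, 1.0]] [-0.10241065  0.          0.          0.          0.        ] [[-0.771, 0.637, -0.003, 0.422], [0.554, 0.668, -0.497, -0.137], [-0.315, -0.385, -0.868, 1.309], [0.0, 0.0, 0.0, 1.0]]
top [[437.0, 0.0, 314.9], [0.0, 437.0, 197.2], [0.0, 0.0, 1.0]] [-0.02421644  0.          0.          0.          0.        ] [[-0.005, -1.0, -0.01, -0.082], [-0.99, 0.006, -0.144, 0.495], [0.144, 0.009, -0.99, 1.111], [0.0, 0.0, 0.0, 1.0]]
{'time': 0.1, 'joint_pos': array([ 1.18900618e+00,  5.33120520e-02,  1.61415350e+00, -1.26994129e-05,
        1.47602189e+00, -1.19010996e-01]), 'joint_vel': array([ 0.00146436, -0.00016142, -0.00231836, -0.00079427, -0.00014574,
       -0.0006797 ]), 'joint_efforts': array([-7.92788853e-06, -3.94899273e+01, -3.71365178e+01, -1.60283298e-04,
        3.88165368e-03,  1.58491673e-05]), 'tool_pos': array([0.16214959, 0.60301076, 0.23017473]), 'tool_rot': array([-2.28633293e-04,  1.31011207e-01,  9.91380435e-01, -9.19414453e-04]), 'contact_force': array([-0.27477384,  0.51257967, -0.18147869]), 'ft_torque': array([-0.03612036,  0.05991388,  0.04238939]), 'gripper_width': 1.0025210207854611}
```

View pics/scene0.png

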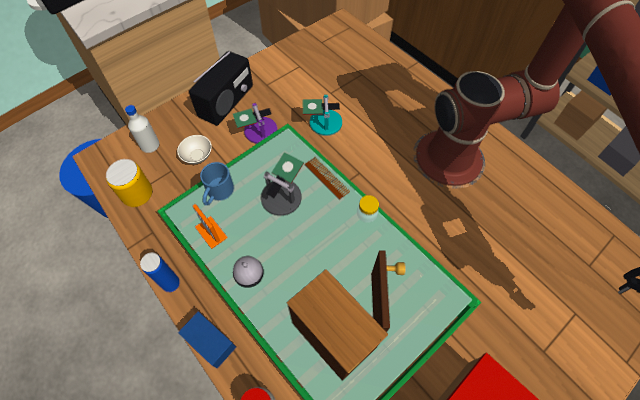

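View pics/top0.png

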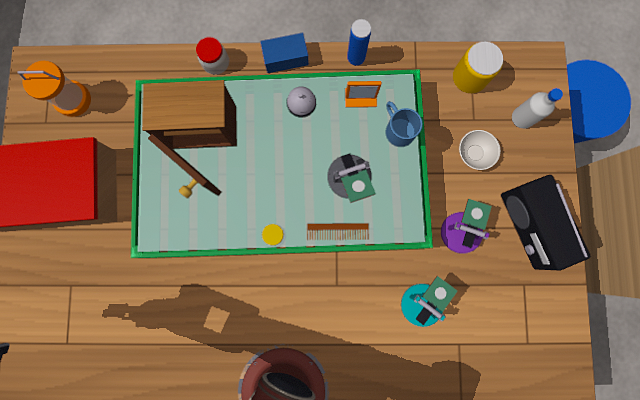

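The top view shows the chest with its hinge at about (150,138) and the door edge at about (218,192). The marker stand is at about (350,177), its paddle plate at (358,186) and its tail at (349,160). I'll take enlarged crops to measure from.

Run:
```python
import cv2,numpy as np
t=cv2.imread("pics/top0.png");s=cv2.imread("pics/scene0.png")
def crop(im,x,y,w,h,k):
    c=cv2.resize(im[y:y+h,x:x+w],None,fx=k,fy=k,interpolation=cv2.INTER_CUBIC)
    for i in range(0,w,10): 
        cv2.line(c,(i*k,0),(i*k,4 if i%50 else 12),(0,0,255),1)
        if i%20==0: cv2.putText(c,str(x+i),(i*k,22),0,.35,(0,0,255),1)
    for j in range(0,h,10):
        cv2.line(c,(0,j*k),(6,j*k),(0,0,255),1)
        if j%20==0: cv2.putText(c,str(y+j),(8,j*k+4),0,.35,(0,0,255),1)
    return c
a=crop(t,320,140,65,75,6);b=crop(s,250,140,65,75,6)
c=np.hstack([crop(t,135,75,130,50,3),crop(t,135,75,130,50,3)])
d=np.hstack([crop(t,130,75,195,65,2)[:, :390],crop(s,280,240,195,65,2)])
m=np.hstack([a,b]); print(m.shape)
cv2.imwrite("pics/crop_marker.png",m)
m=np.hstack([crop(t,135,75,110,130,3)[:,:330],crop(s,280,240,150,130,3)])
cv2.imwrite("pics/crop_chest.png",m)
```

```text
(450, 780, 3)
```

View pics/crop_marker.png

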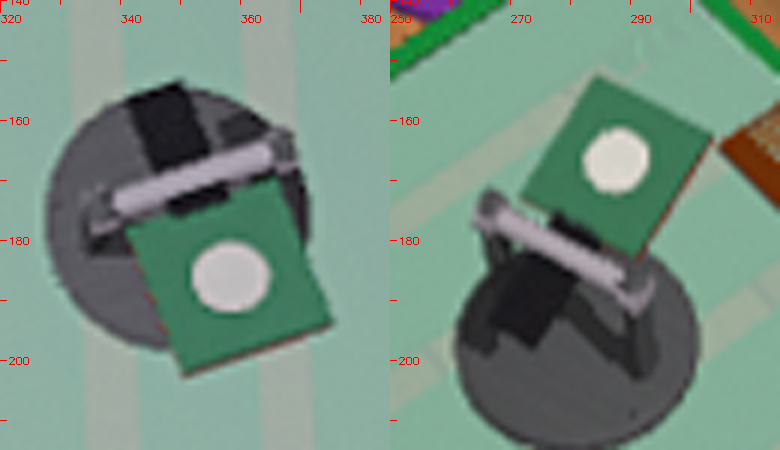

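View pics/crop_chest.png

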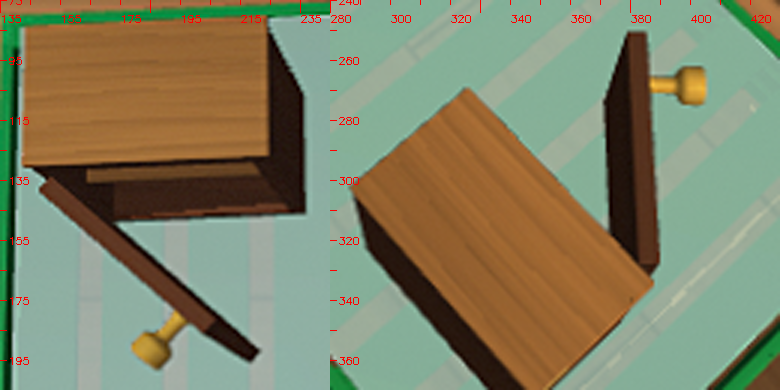

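Crop pixels: in the top view the plate corners are (340.3,178.5), (366.3,169.7), (375.5,193.7) and (350.5,202.7), with matching corners in the scene view. The chest's top corners and the knob, at about (185,192) in the top view and (401,269) in the scene view, are also clear. Next I'll fit the poses from both cameras.

```bash
cat > h.py <<'E'
import numpy as np,cv2
from plant import manip
from scipy.optimize import least_squares
def proj(n,P):
    c=manip.camera_info(n);E=np.array(c["extrinsics"])
    return cv2.projectPoints(np.array(P,float),cv2.Rodrigues(E[:3,:3])[0],E[:3,3],np.array(c["intrinsics"]),np.array(c["distortion"],float))[0][:,0]
def T(p,L):  # pose x,y,yaw on glass
    c,s=np.cos(p[2]),np.sin(p[2]);L=np.array(L)
    return np.c_[p[0]+c*L[:,0]-s*L[:,1],p[1]+s*L[:,0]+c*L[:,1],.106+L[:,2]]
E
cat > fit.py <<'E'
from h import *
# marker
pl=[[-.012,.03,.083],[-.012,-.03,.083],[-.075,-.03,.083],[-.075,.03,.083]]
tl=[[.042,.012,.083],[.042,-.012,.083]]
to=np.array([[340.3,178.5],[366.3,169.7],[375.5,193.7],[350.5,202.7],[341,157],[350.5,153.7]])
so=np.array([[291.3,183],[271.7,172.7],[284.7,152.3],[304,162.7]])
f=lambda p:np.r_[(proj("top",T(p,pl+tl))-to).ravel(),(proj("scene",T(p,pl))-so).ravel()]
r=least_squares(f,[.6,-.15,0]);print("marker",r.x.round(4),"px rms",np.sqrt((r.fun**2).mean()).round(2));m=r.x
# chest
q=[[.06,.089,.166],[.06,-.089,.166],[-.06,-.089,.166],[-.06,.089,.166]]
to=np.array([[141.7,84.3],[223.7,80.7],[224.3,127],[142.3,130]])
so=np.array([[288.3,302],[325.3,269.3],[387.7,334.3]])
f=lambda p:np.r_[(proj("top",T(p,q))-to).ravel(),(proj("scene",T(p,q[1:]))-so).ravel()]
r=least_squares(f,[.7,.25,0]);print("chest",r.x.round(4),"rms",np.sqrt((r.fun**2).mean()).round(2));c=r.x
def door(a,u,n,z): # u along door, n outward
    return [-.06-u*np.sin(a)-n*np.cos(a),.082-u*np.cos(a)+n*np.sin(a),z]
k=np.array([[185,192.3],[401,268.7]])
g=lambda a:np.r_[(proj("top",T(c,[door(a[0],.134,.028,.124)]))-k[0]).ravel(),(proj("scene",T(c,[door(a[0],.134,.028,.124)]))-k[1]).ravel()]
r=least_squares(g,[.8]);a=r.x[0];print("door",a,r.fun.round(1))
for nm,P in(("hinge",door(a,0,0,.1)),("freeOuter",door(a,.164,0,.1)),("knob",door(a,.134,.035,.124)),("closed150",door(0,.15,0,.1)),("closedknob",door(0,.134,.035,.124))):print(nm,T(c,[P]).round(3))
for nm,P in(("pend",[-.075,0,.08]),("tail",[.042,0,.08])):print(nm,T(m,[P]).round(3))
# others rough, at given heights
def back(n,uv,z):
    C=manip.camera_info(n);E=np.array(C["extrinsics"])
    u=cv2.undistortPoints(np.array([[uv]],float),np.array(C["intrinsics"]),np.array(C["distortion"],float))[0,0]
    d=E[:3,:3].T@np.r_[u,1];o=-E[:3,:3].T@E[:3,3];return o+d*(z-o[2])/d[2]
for nm,uv,z in(("jar",(272,234),.161),("bell",(302,98),.155),("mirror",(363,85),.204),("mug",(404,123),.181),("comb",(338,228),.111)):print(nm,back("top",uv,z).round(3))
E
python3 fit.py
```

```text
marker [ 0.5352 -0.1698  0.3544] px rms 1.26
chest [0.6647 0.1986 0.024 ] rms 3.06
door 0.8147376069968777 [-2.9 -3.8 -1.3  3.1]
hinge [[0.603 0.279 0.206]]
freeOuter [[0.486 0.164 0.206]]
knob [[0.483 0.21  0.23 ]]
closed150 [[0.606 0.129 0.206]]
closedknob [[0.571 0.144 0.23 ]]
pend [[ 0.465 -0.196  0.186]]
tail [[ 0.575 -0.155  0.186]]
jar [0.392 0.014 0.161]
bell [ 0.721 -0.055  0.155]
mirror [ 0.733 -0.199  0.204]
mug [ 0.648 -0.295  0.181]
comb [ 0.408 -0.141  0.111]
```

The chest residual suggests the body is only 105 mm deep, because the 15 mm door makes up the front of the 120 mm. I'll refit with that.

```bash
sed -i 's/\[-.06,-.089,.166\],\[-.06,.089,.166\]/[-.045,-.089,.166],[-.045,.089,.166]/' fit.py; python3 fit.py
```

```text
marker [ 0.5352 -0.1698  0.3544] px rms 1.26
chest [0.6559 0.1984 0.0352] rms 0.98
door 0.7938286153514342 [-1.  -0.5 -0.4 -0.5]
hinge [[0.593 0.278 0.206]]
freeOuter [[0.48  0.159 0.206]]
knob [[0.475 0.205 0.23 ]]
closed150 [[0.598 0.128 0.206]]
closedknob [[0.563 0.143 0.23 ]]
pend [[ 0.465 -0.196  0.186]]
tail [[ 0.575 -0.155  0.186]]
jar [0.392 0.014 0.161]
bell [ 0.721 -0.055  0.155]
mirror [ 0.733 -0.199  0.204]
mug [ 0.648 -0.295  0.181]
comb [ 0.408 -0.141  0.111]
```

```bash
cat >> h.py <<'E'
from scipy.spatial.transform import Rotation as Ro
def rows(targets,turn=(0,0,0)):
    s=manip.state();R=Ro.from_quat(np.r_[s["tool_rot"][1:],s["tool_rot"][0]])
    print("at",s["tool_pos"].round(4),"t",s["time"],"F",s["contact_force"].round(1),"ytool",R.apply([0,1,0]).round(3),"ztool",R.apply([0,0,1]).round(3))
    for t in targets: print(t,(R.inv().apply(np.array(t)-s["tool_pos"])/.4).round(3))
E
python3 -c "
from h import *
rows([[.37,.385,.216],[.498,.251,.216]])"
```

```text
at [0.1621 0.603  0.2302] t 0.1 F [-0.3  0.5 -0.2] ytool [ 0.26   0.966 -0.002] ztool [-0.001 -0.002 -1.   ]
[0.37, 0.385, 0.216] [-0.643 -0.391  0.036]
[0.498, 0.251, 0.216] [-1.039 -0.632  0.036]
```

>>> carry_out(
  moves=[
    [0,-0.643,-0.391,0.036,0,0,-0.3],
    [0,-0.643,-0.391,0.036,0,0,-0.6],
    [0,-0.643,-0.391,0.036,0,0,-0.6],
    [0,-0.643,-0.391,0.036,0,0,-0.6],
    [0,-0.643,-0.391,0.036,0,0,-0.6],
    [0,-0.643,-0.391,0.036,0,0,-0.6],
    [0,-0.643,-0.391,0.036,0,0,-0.6],
    [0,-0.643,-0.391,0.036,0,0,-0.6],
  ],
)

```text
time: 0.77
tool_pos: [0.3726, 0.3819, 0.2161]
tool_rot: [0.0, -0.016, 1.0, -0.001]
contact_force: [-0.0, 0.2, 0.5]
gripper_width: -0.0
```

```bash
python3 -c "
from h import *
c=[.6559,.1984,.0352]
def door(a,u,n): return [-.06-u*np.sin(a)-n*np.cos(a),.082-u*np.cos(a)+n*np.sin(a),.11]
print(manip.state()['gripper_width'])
rows([list(T(c,[door(a,.085,n)])[0].round(4)) for a,n in((.79,.05),(.79,.015),(.6,.012),(.4,.01),(.2,.01),(.05,.01),(0,.01),(-.03,.01))])"
```

```text
-0.0002178395008647065
at [0.3726 0.3819 0.2161] t 0.7667 F [-0.   0.2  0.5] ytool [-0.033  0.999 -0.002] ztool [ 0.    -0.002 -1.   ]
[np.float64(0.4984), np.float64(0.2506), np.float64(0.216)] [-0.303 -0.338  0.001]
[np.float64(0.5239), np.float64(0.2266), np.float64(0.216)] [-0.365 -0.401  0.001]
[np.float64(0.5374), np.float64(0.2129), np.float64(0.216)] [-0.398 -0.436  0.001]
[np.float64(0.5534), np.float64(0.2024), np.float64(0.216)] [-0.437 -0.463  0.001]
[np.float64(0.5692), np.float64(0.196), np.float64(0.216)] [-0.476 -0.481  0.001]
[np.float64(0.5818), np.float64(0.1934), np.float64(0.216)] [-0.507 -0.488  0.001]
[np.float64(0.586), np.float64(0.1929), np.float64(0.216)] [-0.518 -0.49   0.001]
[np.float64(0.5886), np.float64(0.1928), np.float64(0.216)] [-0.524 -0.49   0.001]
```

>>> carry_out(
  moves=[
    [0,-0.303,-0.338,0,0,0,0],
    [0,-0.303,-0.338,0,0,0,0],
    [0,-0.303,-0.338,0,0,0,0],
    [0,-0.303,-0.338,0,0,0,0],
    [0,-0.303,-0.338,0,0,0,0],
    [0,-0.335,-0.37,0,0,0,0],
    [0,-0.365,-0.4,0,0,0,0],
    [0,-0.38,-0.42,0,0,0,0],
  ],
)

```text
time: 1.43
tool_pos: [0.5289, 0.2231, 0.2166]
tool_rot: [-0.0, -0.018, 1.0, 0.0]
contact_force: [0.2, 1.3, 0.8]
gripper_width: -0.002
```

```bash
python3 -c "
from h import *
rows([[.5374,.2129,.216],[.5534,.2024,.216],[.5692,.196,.216],[.5818,.1934,.216],[.586,.1929,.216]])"
```

```text
at [0.5289 0.2231 0.2166] t 1.4333 F [0.2 1.3 0.8] ytool [-0.036  0.999  0.001] ztool [-0.001  0.001 -1.   ]
[0.5374, 0.2129, 0.216] [-0.02  -0.026  0.001]
[0.5534, 0.2024, 0.216] [-0.059 -0.054  0.001]
[0.5692, 0.196, 0.216] [-0.098 -0.071  0.001]
[0.5818, 0.1934, 0.216] [-0.129 -0.079  0.001]
[0.586, 0.1929, 0.216] [-0.14  -0.081  0.001]
```

>>> carry_out(
  moves=[
    [0,-0.02,-0.026,0,0,0,0],
    [0,-0.04,-0.042,0,0,0,0],
    [0,-0.06,-0.055,0,0,0,0],
    [0,-0.08,-0.065,0,0,0,0],
    [0,-0.1,-0.072,0,0,0,0],
    [0,-0.115,-0.076,0,0,0,0],
    [0,-0.128,-0.079,0,0,0,0],
    [0,-0.128,-0.079,0,0,0,0],
  ],
)

```text
time: 2.1
tool_pos: [0.5815, 0.1936, 0.2168]
tool_rot: [0.0, -0.018, 1.0, -0.0]
contact_force: [-0.3, -0.7, -0.3]
gripper_width: -0.001
```

Now creep in until contact force rises against the closed stop.

>>> carry_out(
  moves=[
    [0,-0.005,0,0,0,0,0],
    [0,-0.01,0,0,0,0,0],
    [0,-0.013,0,0,0,0,0],
    [0,-0.013,0,0,0,0,0],
  ],
)

```text
time: 2.43
tool_pos: [0.5826, 0.1939, 0.2167]
tool_rot: [-0.004, -0.019, 1.0, -0.001]
contact_force: [-13.4, -2.7, 4.4]
gripper_width: -0.001
```

```bash
python3 -c "
from h import *
im=manip.grab_frame('scene')[:,:,::-1][230:390,270:450];cv2.imwrite('pics/door1.png',cv2.resize(im,None,fx=3,fy=3))
print(manip.state()['contact_force'])"
```

```text
[-12.01102565  -2.05674178   5.28956985]
```

View pics/door1.png

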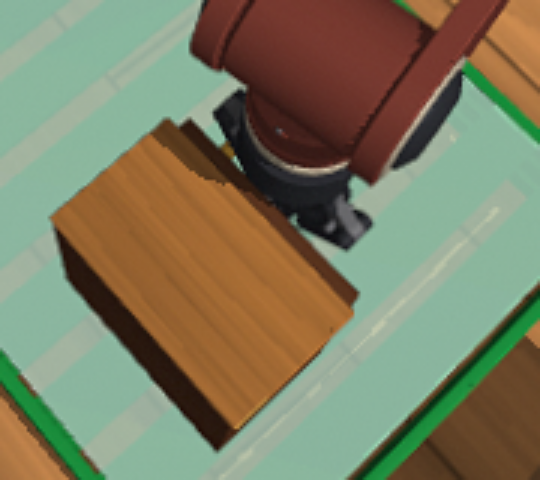

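The door sits flush along the chest front and the stop pushed back with about 12 N, so it is shut. I'll retreat and head for the tail.

>>> carry_out(
  moves=[
    [0,0.08,0,0,0,0,0],
    [0,0.2,0,0,0,0,0],
    [0,0.2,-0.1,-0.1,0,0,0],
    [0,0.2,-0.3,-0.21,0,0,0],
    [0,0.2,-0.5,-0.21,0,0,-0.2],
    [0,0.1,-0.7,-0.21,0,0,-0.4],
    [0,0.07,-0.85,-0.21,0,0,-0.64],
    [0,0.07,-0.85,-0.21,0,0,-0.64],
  ],
)

```text
time: 3.15
tool_pos: [0.5412, -0.0336, 0.2915]
tool_rot: [0.001, -0.18, 0.984, -0.0]
contact_force: [1.0, -0.1, 0.1]
gripper_width: -0.003
```

```bash
cat > mk.py <<'E'
from h import *
import sys
M=np.array([.5352,-.1698,.3544])
def go(*xz): rows([[round(v,4) for v in T(M,[[x/1e3,0,z/1e3]])[0].tolist()] for x,z in xz])
E
python3 -c "
from mk import *
go((34,190),(34,120),(34,90),(32,60))
for n in('scene','top'): cv2.imwrite(f'pics/{n}2.png',manip.grab_frame(n)[:,:,::-1])
a=cv2.imread('pics/scene2.png')[130:330,230:430];b=cv2.imread('pics/top2.png')[60:260,130:330]
cv2.imwrite('pics/v2.png',cv2.resize(np.hstack([a,b]),None,fx=2,fy=2))"
```

```text
at [ 0.5412 -0.0336  0.2915] t 3.15 F [ 1.  -0.1  0.1] ytool [-0.354  0.935 -0.001] ztool [ 0.002 -0.    -1.   ]
[0.5671, -0.158, 0.296] [ 0.05  -0.314 -0.011]
[0.5671, -0.158, 0.226] [ 0.05  -0.314  0.164]
[0.5671, -0.158, 0.196] [ 0.05  -0.314  0.239]
[0.5652, -0.1587, 0.166] [ 0.055 -0.313  0.314]
```

View pics/v2.png

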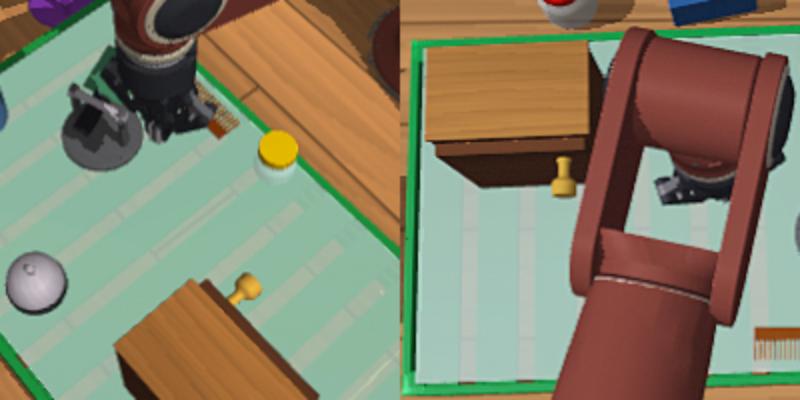

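Both views show the door flush and shut, and everything else still in place. Next I go over the tail and descend.

>>> carry_out(
  moves=[
    [0,0.05,-0.314,-0.01,0,0,0],
    [0,0.05,-0.314,-0.01,0,0,0],
    [0,0.05,-0.314,-0.01,0,0,0],
    [0,0.05,-0.314,-0.01,0,0,0],
    [0,0.05,-0.314,0.08,0,0,0],
    [0,0.05,-0.314,0.16,0,0,0],
    [0,0.05,-0.314,0.23,0,0,0],
    [0,0.05,-0.314,0.24,0,0,0],
  ],
)

```text
time: 3.92
tool_pos: [0.563, -0.1546, 0.1875]
tool_rot: [-0.005, -0.178, 0.984, 0.003]
contact_force: [-0.0, 0.4, -1.6]
gripper_width: -0.004
```

```bash
python3 -c "
from mk import *
go((34,90),(34,75),(33,65),(32,55),(31,50),(29,46))
im=manip.grab_frame('scene')[:,:,::-1][110:250,220:360];cv2.imwrite('pics/v3.png',cv2.resize(im,None,fx=4,fy=4))"
```

```text
at [ 0.563  -0.1546  0.1875] t 3.9167 F [-0.   0.4 -1.6] ytool [-0.35   0.937  0.008] ztool [-0.01   0.004 -1.   ]
[0.5671, -0.158, 0.196] [-0.006 -0.011 -0.022]
[0.5671, -0.158, 0.181] [-0.007 -0.012  0.016]
[0.5661, -0.1583, 0.171] [-0.004 -0.012  0.041]
[0.5652, -0.1587, 0.161] [-0.002 -0.012  0.066]
[0.5643, -0.159, 0.156] [ 0.    -0.012  0.079]
[0.5624, -0.1597, 0.152] [ 0.005 -0.012  0.089]
```

View pics/v3.png

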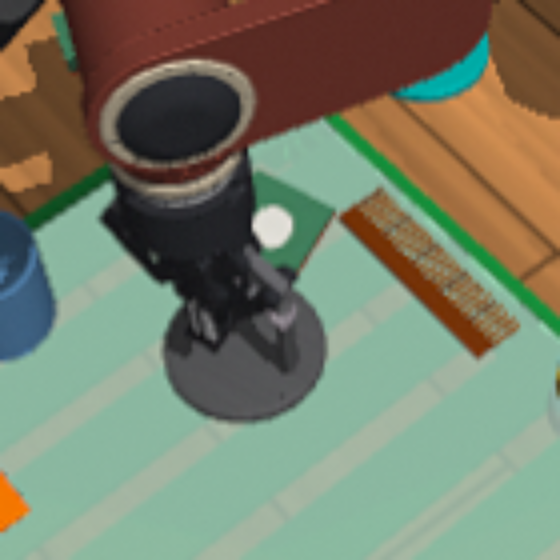

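>>> carry_out(
  moves=[
    [0,0,0,0,0,0,0],
    [0,0,0,0,0,0,0],
  ],
)

```text
time: 4.13
tool_pos: [0.5676, -0.1568, 0.1969]
tool_rot: [0.002, -0.178, 0.984, -0.001]
contact_force: [0.1, 0.6, 1.0]
gripper_width: -0.003
```

```bash
python3 -c "
from mk import *
go((34,90),(34,75),(33,65),(32,55),(31,50),(29,46))"
```

```text
at [ 0.5676 -0.1568  0.1969] t 4.1333 F [0.1 0.6 1. ] ytool [-0.35   0.937 -0.003] ztool [ 0.004 -0.001 -1.   ]
[0.5671, -0.158, 0.196] [ 0.002 -0.002  0.002]
[0.5671, -0.158, 0.181] [ 0.002 -0.002  0.04 ]
[0.5661, -0.1583, 0.171] [ 0.005 -0.002  0.065]
[0.5652, -0.1587, 0.161] [ 0.007 -0.002  0.09 ]
[0.5643, -0.159, 0.156] [ 0.01  -0.002  0.102]
[0.5624, -0.1597, 0.152] [ 0.015 -0.002  0.112]
```

Settled at the intended pose, so that was only a transient. Now I press the tail down gently.

>>> carry_out(
  moves=[
    [0,0.002,-0.002,0.025,0,0,0],
    [0,0.002,-0.002,0.04,0,0,0],
    [0,0.004,-0.002,0.055,0,0,0],
    [0,0.005,-0.002,0.07,0,0,0],
    [0,0.008,-0.002,0.085,0,0,0],
    [0,0.01,-0.002,0.1,0,0,0],
    [0,0.012,-0.002,0.11,0,0,0],
    [0,0.012,-0.002,0.11,0,0,0],
  ],
)

```text
time: 4.8
tool_pos: [0.5611, -0.1591, 0.1485]
tool_rot: [-0.001, -0.178, 0.984, 0.001]
contact_force: [0.2, 1.3, 0.2]
gripper_width: -0.007
```

```bash
python3 -c "
from mk import *
go((29,46),(34,100),(34,200))
im=manip.grab_frame('scene')[:,:,::-1][110:250,220:360];cv2.imwrite('pics/v4.png',cv2.resize(im,None,fx=4,fy=4))"
```

```text
at [ 0.5611 -0.1591  0.1485] t 4.8 F [0.2 1.3 0.2] ytool [-0.35   0.937  0.002] ztool [-0.002  0.001 -1.   ]
[0.5624, -0.1597, 0.152] [-0.002 -0.003 -0.009]
[0.5671, -0.158, 0.206] [-0.015 -0.002 -0.144]
[0.5671, -0.158, 0.306] [-0.014 -0.002 -0.394]
```

View pics/v4.png

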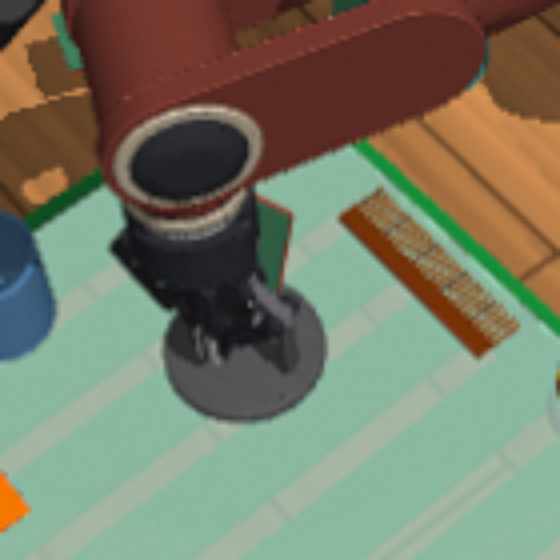

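The paddle has risen to roughly 55–60° and the stand has not moved. I'll lift clear and go to the robot side.

>>> carry_out(
  moves=[
    [0,-0.015,0,-0.07,0,0,0],
    [0,-0.015,0,-0.15,0,0,0],
    [0,-0.015,0,-0.25,0,0,0],
    [0,-0.015,0,-0.35,0,0,0],
    [0,-0.015,0,-0.41,0,0,0],
    [0,0.1,0,-0.41,0,0,0],
    [0,0.2,0,-0.41,0,0,0],
    [0,0.28,0,-0.41,0,0,0],
  ],
)

```text
time: 5.52
tool_pos: [0.4557, -0.1988, 0.3149]
tool_rot: [-0.0, -0.178, 0.984, -0.0]
contact_force: [0.1, -0.0, -0.1]
gripper_width: 0.001
```

>>> carry_out(
  moves=[
    [0,0,0,0,0,0,0],
    [0,0,0,0,0,0,0],
  ],
)

```text
time: 5.68
tool_pos: [0.4561, -0.199, 0.3145]
tool_rot: [0.0, -0.177, 0.984, -0.0]
contact_force: [-0.3, 0.8, -0.2]
gripper_width: -0.004
```

```bash
python3 -c "
from mk import *
go((-85,200),(-85,118),(-45,118),(0,118),(20,118),(35,105),(50,95),(50,84))
for n in('scene','top'): cv2.imwrite(f'pics/{n}5.png',manip.grab_frame(n)[:,:,::-1])
a=cv2.imread('pics/scene5.png')[110:250,220:360];b=cv2.imread('pics/top5.png')[120:260,280:420]
cv2.imwrite('pics/v5.png',cv2.resize(np.hstack([a,b]),None,fx=2.8,fy=2.8))"
```

```text
at [ 0.4561 -0.199   0.3145] t 5.6833 F [-0.3  0.8 -0.2] ytool [-0.348  0.938 -0.001] ztool [ 0.001 -0.    -1.   ]
[0.4555, -0.1993, 0.306] [ 0.002 -0.     0.021]
[0.4555, -0.1993, 0.224] [ 0.002 -0.     0.226]
[0.493, -0.1854, 0.224] [-0.098 -0.     0.226]
[0.5352, -0.1698, 0.224] [-0.211 -0.     0.226]
[0.554, -0.1629, 0.224] [-0.261 -0.     0.227]
[0.568, -0.1577, 0.211] [-0.298 -0.     0.259]
[0.5821, -0.1524, 0.201] [-0.336 -0.     0.284]
[0.5821, -0.1524, 0.19] [-0.336 -0.     0.312]
```

View pics/v5.png

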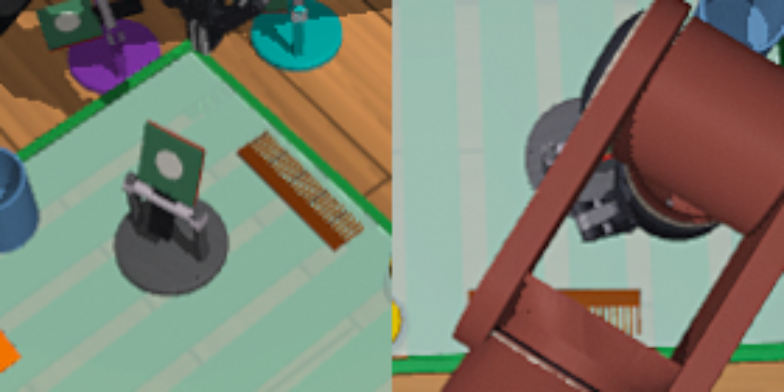

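The paddle stays raised, steep and just short of upright, with the stand in place. I'll descend behind it and push it over.

>>> carry_out(
  moves=[
    [0,0,0,0.08,0,0,0],
    [0,0,0,0.16,0,0,0],
    [0,0,0,0.22,0,0,0],
    [0,-0.03,0,0.22,0,0,0],
    [0,-0.07,0,0.22,0,0,0],
    [0,-0.11,0,0.22,0,0,0],
    [0,-0.15,0,0.22,0,0,0],
    [0,-0.18,0,0.22,0,0,0],
  ],
)

```text
time: 6.45
tool_pos: [0.5275, -0.1726, 0.228]
tool_rot: [0.001, -0.178, 0.984, -0.001]
contact_force: [-1.0, -0.8, -0.3]
gripper_width: -0.003
```

>>> carry_out(
  moves=[
    [0,-0.03,0,0,0,0,0],
    [0,-0.055,0,0,0,0,0],
    [0,-0.08,0,0.005,0,0,0],
    [0,-0.1,0,0.015,0,0,0],
    [0,-0.12,0,0.03,0,0,0],
    [0,-0.14,0,0.045,0,0,0],
    [0,-0.155,0,0.055,0,0,0],
    [0,-0.155,0,0.055,0,0,0],
  ],
)

```text
time: 7.12
tool_pos: [0.5828, -0.1509, 0.2023]
tool_rot: [-0.001, -0.178, 0.984, 0.001]
contact_force: [-1.3, -0.2, 0.1]
gripper_width: 0.001
```

```bash
python3 -c "
from mk import *
go((50,95),(50,84),(50,81),(50,150))"
```

```text
at [ 0.5828 -0.1509  0.2023] t 7.1167 F [-1.3 -0.2  0.1] ytool [-0.35   0.937  0.002] ztool [-0.002  0.001 -1.   ]
[0.5821, -0.1524, 0.201] [ 0.003 -0.003  0.003]
[0.5821, -0.1524, 0.19] [ 0.003 -0.003  0.031]
[0.5821, -0.1524, 0.187] [ 0.003 -0.003  0.038]
[0.5821, -0.1524, 0.256] [ 0.003 -0.003 -0.134]
```

Now press down gently to the stop; expected contact is at z ≈ 0.189.

>>> carry_out(
  moves=[
    [0,0.003,-0.003,0.01,0,0,0],
    [0,0.003,-0.003,0.02,0,0,0],
    [0,0.003,-0.003,0.027,0,0,0],
    [0,0.003,-0.003,0.034,0,0,0],
    [0,0.003,-0.003,0.034,0,0,0],
  ],
)

```text
time: 7.53
tool_pos: [0.5814, -0.1532, 0.1899]
tool_rot: [-0.0, -0.177, 0.984, 0.0]
contact_force: [-0.5, 0.1, -0.8]
gripper_width: 0.004
```

>>> carry_out(
  moves=[
    [0,0,0,0.005,0,0,0],
    [0,0,0,0.008,0,0,0],
    [0,0,0,0.012,0,0,0],
    [0,0,0,0.012,0,0,0],
  ],
)

```text
time: 7.87
tool_pos: [0.5821, -0.1534, 0.1888]
tool_rot: [0.0, -0.178, 0.984, -0.0]
contact_force: [-5.9, 1.2, 11.3]
gripper_width: 0.004
```

Contact at 11 N at z = 0.189, which is the level stop. I'll lift straight up and withdraw.

>>> carry_out(
  moves=[
    [0,0,0,-0.05,0,0,0],
    [0,0,0,-0.15,0,0,0],
    [0,0,0,-0.25,0,0,0],
    [0,0.1,0,-0.33,0,0,0],
    [0,0.2,0,-0.33,0,0,0],
    [0,0.3,0,-0.33,0,0,0],
    [0,0.4,0,-0.33,0,0,0],
    [0,0.45,0,-0.33,0,0,0],
  ],
)

```text
time: 8.53
tool_pos: [0.4107, -0.2169, 0.3185]
tool_rot: [0.0, -0.177, 0.984, -0.001]
contact_force: [-0.0, -0.7, 0.9]
gripper_width: -0.001
```

>>> carry_out(
  moves=[
    [0,0,0,0,0,0,0],
    [0,0,0,0,0,0,0],
    [0,0,0,0,0,0,0],
  ],
)

```text
time: 8.78
tool_pos: [0.4136, -0.2161, 0.318]
tool_rot: [0.0, -0.178, 0.984, -0.0]
contact_force: [-0.7, 0.3, -0.7]
gripper_width: 0.003
```

```bash
python3 -c "
from mk import *
im=manip.grab_frame('scene')[:,:,::-1].copy()
cv2.imwrite('pics/scene6.png',im)
a=cv2.resize(im[140:220,240:320],None,fx=5,fy=5);b=cv2.resize(im[130:390,170:430],(400,400))
h=cv2.hconcat([a,b]);
P=proj('scene',T(M,[[.012,.03,.083],[.012,-.03,.083],[.075,-.03,.083],[.075,.03,.083]]))
for p in P: cv2.circle(h,(int((p[0]-240)*5),int((p[1]-140)*5)),3,(255,255,0),1)
D=T([.6559,.1984,.0352],[[-.06,.082,.154],[-.06,-.082,.154],[-.06-.035,-.052,.124]])
for p in proj('scene',D): cv2.circle(h,(400+int((p[0]-170)*400/260),int((p[1]-130)*400/260)),3,(255,255,0),1)
cv2.imwrite('pics/v6.png',h);print(manip.state()['contact_force'],manip.state()['time'])"
```

```text
[ 0.17716011 -0.52431782 -0.6635907 ] 8.8333
```

View pics/v6.png

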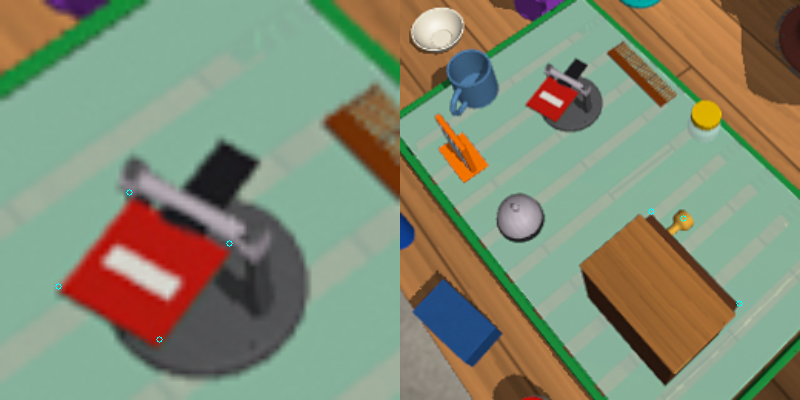

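The red face is up and level, its corners within about 1–2 px of the predicted level pose. The stand's disc edges are where they were, and the door is flush with the knob at its predicted place. Handing in.

```bash
python3 -c "
from plant import manip
print(manip.job_done())"
```

```text
the job is handed in; nothing more can be done
None
```

I shut the chest door, then flipped the marker's paddle over to its far side, and handed the job in at about 8.8 s of the 53 s allowed.

- **Door:** I pushed it with closed fingertips on its outer face until the stop resisted with about 12–13 N. In the last picture it is flush with the chest front, and the knob is where a fully shut door puts it.
- **Paddle:** I pressed the tail down to raise the paddle, pushed it over from the robot side, and pressed it onto the far stop with about 11 N at 0.189 m, the height expected for a level plate.
- **Paddle and stand check:** The red face is up, and its corners are within about 1–2 px of the predicted level pose. The stand's edges are within about 1 px of where they started.
- **Other things:** The mug, bell, mirror, comb and jar look undisturbed by eye; I did not measure them a second time. The arm is clear of everything, with about 1 N of sensor noise.
- **What disagreed:** My first chest fit was off by 3 px because I had counted the door's 15 mm thickness as part of the chest body; the corrected fit was 1 px. One reading over the tail came out about 9 mm low while the arm was still moving, and was correct once it settled.

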